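# Trip-test the tall sensor and confirm it

## Robot

A 6-joint arm with a two-finger parallel gripper is mounted at the origin on the work surface. World frame = base frame: x ahead of the robot, y to its left, z up, the work surface at z = 0. Lengths are in m, angles in rad, forces in N, time in s.
With the tool pointing down it reaches from about 0.35 to 0.975 m from the base axis. Payload 4.9 kg.
Tool frame: the origin (TCP) lies between the finger pads, 19 mm behind the fingertips; this is the grasp point; z points along the fingers, y is the line along which they close (so a half turn about z gives the same grasp; the last joint's range is limited). The gripper opens to 85 mm and grips with 20 to 120 N. Pads are 22 mm wide; open, the fingers measure 114 mm over their backs; the gripper's body (76 mm by 85 mm) begins 54 mm behind the grasp point. The pads swing forward as they close: fully open they stand 13 mm farther back than shut.
Start: joints at [1.006, 0.053, 1.613, -0, 1.476, -0.119], TCP at [0.269, 0.564, 0.25] pointing down, gripper open.
Joint ranges: [-3.01, 3.01], [-1.01, 2.22], [0.06, 2.58], [-1.02, 4.17], [0.09, 2.62], [-3.14, 3.14]. Speed limits (rad/s): [2.57, 2.57, 3.14, 3.14, 3.14, 3.14].

## Interface

Orientations are given as a rotation vector (axis times angle).
In Python, from station import telemetry, eyes, ctrl gives the robot as it stands.
- The arm moves only by the tool apply_moves, never from a script. Its argument "plan" is a list of rows, each a list of 5 numbers: the finger opening in m, from 0 to 0.0854, then the shift along the tool's x, y, z in m, then the turn about the tool's z in rad. In form: [[jaw, x, y, z, roll], ...]. A call has 1 to 12 rows; each row is the pose to reach, as a shift and turn from the pose commanded when the call began, along the tool's axes at that moment; what a row does not reach only later rows make up. A row lasts 1/12 s, in which the tool goes at most 41.7 mm and 7.16 degrees, less where a joint would pass 70% of its speed; a pose out of reach is approached as far as the arm can. A call with a gripper value outside its range is refused whole. The fingers move at their own pace and stop on an object; "newtons" is the grip in N (left out, the last holds). Time passes only in rows, so rows that repeat a pose let the fingers close. It gives the time, the measured TCP pose, the force, the opening and the grip force at its end, in the units of the state.
- telemetry.get_obs(): the state, without advancing time (a new reading comes with each control period).
- eyes.get_image(name): name is "scene" or "top" or "wrist"; returns a dict with "img" (420x560x3 uint8, blue, green, red), "range_z" (420x560 float32, m along the optical axis (not along the pixel's ray), 0 where there is no reading), "K" (3x3 intrinsics, pixels), "dist_coeffs" ([k1, k2, p1, p2, k3] as OpenCV has them; the pictures are not rectified), "pose" (4x4, takes a point from camera to world coordinates); the wrist camera has in their place "hand_eye" (4x4, takes a point from camera to tool coordinates, whose origin is the TCP and whose axes are the flange's). Camera axes: x right, y down, z forward; pixel columns grow to the right and rows downward; lengths in m; the calibration is good to about 2 mm. A picture is of the moment at which its call begins: read the wrist's pose just before it.
- ctrl.finish_job(): hands the job in; it is judged then, once.
Trained networks look in a picture, given as the dict that the camera call returned (one of the last four; its "shot" number tells which), for a name from the list of things; names that differ only in an ending like _2 or _b are one class to them, and where a whole thing is asked for, a point or a joint stands for the part that bears it (a point fixed in the world has none). Each returns a list of dicts, best first, with "confidence" (0 to 1); they miss things now and then, are a little off and sometimes report something else, mostly with a low value. They report only what shows in the picture. A call takes as long as a camera call.
- eyes.search_frame(thing, picture): "box" ([left, top, right, bottom] in pixels, round what is visible of it).
- eyes.outline_of(thing, picture): "region" (420x560 bool, what is visible of it) and "box" ([left, top, right, bottom] in pixels, round what is visible of it).
- eyes.tip_of(thing, picture): "point" ([column, row] in pixels: a listed point, or the origin of a listed thing).
The state is a dict: "t": time; "q": joint angles; "dq": joint speeds; "effort": joint torques, N m; "tool_pos": TCP position; "tool_rot": TCP orientation; "contact_force": force on the tool from outside, world axes, zero at the start; "wrist_torque": the same for the moment, N m; "opening": finger opening in m; "grip_force": force on a finger pad.
Only numpy, scipy, OpenCV 4.12 (cv2) and the standard library are available. Lean on these libraries where they do the work, as an engineer would, in place of code of your own. Each camera call takes 0.05 s, during which the arm holds its last target. There are 200 camera calls.

## Task

Trip-test the sensor on the taller stand: point at its lens by bringing the tool point just in front of it, centred on the beam and level with the lens, and stay there for at least two seconds without touching anything. Then confirm the test by pressing the larger of the two buttons on the control panel right down and letting it come back up. Do not touch the sensors, their stands or reflectors, do not break the low sensor's beam, do not press the smaller button, and leave the cups and loose parts where they are.

Things in the scene. Friction and masses are not known exactly. Their poses are not given: they have to be found in the camera images.
- tall_sensor: The taller of two stations, the one to test. Fixed: base plate 260 x 70 x 12 mm; red sensor head (64 x 26 x 34 mm) on a column, lens 160 mm above the table at x = -28 mm, facing +x; 42 mm square reflector on a post, face at x = +91 mm, same height; clear gap between. Top 181 mm. Origin: centre of the underside. +x = beam; at yaw 0 it points away from the robot; |yaw| < 0.3.
- tall_sensor_lens (a point): Centre of the front of the tall sensor's lens (16 mm across), 160 mm above the table. Its x axis is the beam's direction, out of the lens to the reflector 119 mm away; z is up. The tool point belongs on this axis, 10 to 70 mm out of the lens.
- low_sensor: The lower of two stations, to be left alone. Fixed: base plate 260 x 70 x 12 mm; red sensor head (64 x 26 x 34 mm) on a column, lens 85 mm above the table at x = -28 mm, facing +x; 42 mm square reflector on a post, face at x = +91 mm, same height; clear gap between. Top 106 mm. Origin: centre of the underside. +x = beam; at yaw 0 it points away from the robot; |yaw| < 0.3.
- low_sensor_lens (a point): Centre of the front of the low sensor's lens, 85 mm above the table; axes as for the tall one.
- panel: Fixed control panel, a flat grey box 170 mm (its y) x 100 mm (its x) x 46.5 mm high, with two black buttons on top, 84 mm apart along its y; which is on which side varies. Origin: centre of its underside. The tall station, the low station and the panel stand side by side across the table in any order.
- large_button_top (a point): Centre of the top of the larger round flat black push button, 38 mm across, in a steel collar on the grey panel. This is the confirm button. It is pressed straight down; up, it stands 6 mm proud of its collar (54 mm across) and 18 mm above the panel.
- large_button (a joint): Travel of the larger button in m: 0 up, 0.006 fully down; a spring needs about 5 N to push it fully down and brings it back up.
- small_button_top (a point): Centre of the top of the smaller round flat black push button, 20 mm across, in a steel collar on the grey panel. Not to be pressed.
- small_button (a joint): Travel of the smaller button in m: 0 up, 0.006 fully down.
- cup_a: Loose white plastic cup standing mouth down, 112 mm high, 92 mm across at the table, 68 mm at the top. Bystander. Origin: centre of its underside.
- cup_b: Loose white plastic cup standing mouth down, 112 mm high, 92 mm across at the table, 68 mm at the top. Bystander. Origin: centre of its underside.
- cup_c: Loose white plastic cup standing mouth down, 112 mm high, 92 mm across at the table, 68 mm at the top. Bystander. Origin: centre of its underside.
- cone: Loose aluminium centring cone, 42 mm across, 44 mm high, standing point up between the stations and the panel. Bystander. Origin: centre of its underside.
- collar: Loose steel collar, 42 mm outside, 22 mm bore, 22 mm high, lying flat between the stations and the panel. Bystander. Origin: centre of its underside.
- thumbscrew: Loose steel thumbscrew standing on its 32 mm head, stem up, 46 mm high, between the stations and the panel. Bystander. Origin: centre of its underside.
- screwdriver: Loose screwdriver lying on the table nearer the robot, 170 mm long. Bystander. Its x axis runs from handle to blade.

How it is judged:
On the way, in this order (a step that is already met when the one before it is completed fails the run):
1. the tool point dwells for two seconds in front of the tall sensor's lens, on its beam (x of the grasp point in the frame of tall_sensor_lens between 0.004 and 0.08 m and y of the grasp point in the frame of tall_sensor_lens between -0.013 and 0.013 m and z of the grasp point in the frame of tall_sensor_lens between -0.02 and 0.02 m), for 2 s.
2. the larger button is pressed down (value of joint large_button above 0.0045 m), for 0.05 s.
At the end, for the whole second after the job is handed in: Both buttons are up again (within 1.5 mm), and every loose thing is at rest within 15 mm of where it stood (value of joint each of large_button, small_button below 0.0015 m and distance of each of cup_a, cup_b, cup_c, cone, collar, thumbscrew, screwdriver from where it was at the start of the episode below 0.015 m and linear speed of each of cup_a, cup_b, cup_c, cone, collar, thumbscrew, screwdriver below 0.02 m/s); the robot touches nothing.
It fails at once if the robot touches a sensor station (contact force between any of the fingers, the arm and tall_sensor above 0.3 N or contact force between any of the fingers, the arm and low_sensor above 0.3 N).
It fails at once if the low sensor's beam is broken by the tool (x of the grasp point in the frame of low_sensor_lens between 0 and 0.115 m and y of the grasp point in the frame of low_sensor_lens between -0.013 and 0.013 m and z of the grasp point in the frame of low_sensor_lens between -0.06 and 0.02 m).
It fails at once if the smaller button is pressed (value of joint small_button above 0.002 m).
It fails at once if a loose thing is moved more than 15 mm, or lifted (distance of any of cup_a, cup_b, cup_c, cone, collar, thumbscrew, screwdriver from where it was at the start of the episode above 0.015 m).
It also fails if it takes over 53 s, if anything falls off the work surface, if the arm or the gripper's body presses on something with over 40 N, if the wrist force passes 120 N, or if a joint passes its speed limit or range.

## Working session

There is one attempt and no reset: what is moved stays moved. The work goes in short steps, Python scripts to look and compute and a tool call to move; the robot and the scene stay as the last step left them, time stands still between calls to the robot, and variables do not carry over. Pictures are saved under pics/ and viewed, at most 10 in all, crops included, and the job is handed in when it is done.

Besides the shell and the picture viewer there is one more tool, called after "Emit:" by a JSON object that holds its "fn" and its "kwargs", one argument or row to a line. apply_moves: Moves the arm, as the interface text tells. Its arguments: {"type":"object","properties":{"plan":{"type":"array","items":{"type":"array","items":{"type":"number"}}},"newtons":{"type":"number"}},"required":["plan"]}

```bash
mkdir -p pics; cat > h.py <<'E'
import numpy as np, cv2
from station import telemetry, eyes, ctrl
def world(p,uv,z=None):
    u,v=uv; d=p["range_z"][int(round(v)),int(round(u))] if z is None else z
    n=cv2.undistortPoints(np.array([[[u,v]]],float),p["K"],p["dist_coeffs"])[0,0]
    return (p["pose"]@np.r_[n*d,d,1])[:3]
def cloud(p):
    h,w=p["range_z"].shape
    g=np.stack(np.meshgrid(np.arange(w),np.arange(h)),-1).reshape(-1,1,2).astype(float)
    n=cv2.undistortPoints(g,p["K"],p["dist_coeffs"])[:,0]
    d=p["range_z"].reshape(-1,1)
    c=np.c_[n*d,d]@p["pose"][:3,:3].T+p["pose"][:3,3]
    c[d[:,0]==0]=np.nan
    return c.reshape(h,w,3)
E
python3 - <<'E'
from h import *
o=telemetry.get_obs(); print(o["t"],o["tool_pos"],o["tool_rot"])
np.set_printoptions(precision=4,suppress=True)
for c in ("top","scene"):
    p=eyes.get_image(c); cv2.imwrite(f"pics/{c}.png",p["img"]); C=cloud(p); np.save(c+".npy",C)
    print(c,p["pose"][:3,3],p["pose"][:3,2])
    for t in ["tall_sensor","low_sensor","panel","tall_sensor_lens","low_sensor_lens","large_button_top","small_button_top","cup_a","cone","collar","thumbscrew","screwdriver"]:
        for r in eyes.tip_of(t,p)[:3]:
            u,v=r["point"]; print(t,round(r["confidence"],2),np.round([u,v]),C[int(min(max(v,0),419)),int(min(max(u,0),559))])
E
```

```text
0.0 [0.26919616 0.56342763 0.24877305] [-6.94363362e-01 -3.06325877e+00  3.01749138e-03]
top [ 0.208  -0.0117  1.2882] [ 0.1831  0.0056 -0.9831]
tall_sensor 0.78 [363. 188.] [ 0.5193 -0.2752  0.016 ]
tall_sensor 0.72 [189. 181.] [0.5306 0.2891 0.0732]
low_sensor 0.63 [284. 173.] [ 0.5709 -0.0106  0.0117]
low_sensor 0.63 [239. 181.] [ 0.5517  0.1379 -0.001 ]
low_sensor 0.31 [360. 186.] [ 0.5239 -0.2629  0.0114]
panel 0.89 [206. 184.] [0.527  0.243  0.0464]
tall_sensor_lens 0.68 [376. 188.] [ 0.4771 -0.28    0.1748]
tall_sensor_lens 0.58 [321. 217.] [ 0.4227 -0.1297  0.0192]
low_sensor_lens 0.91 [281. 177.] [ 0.5354 -0.0044  0.103 ]
large_button_top 0.41 [191. 180.] [0.5347 0.2868 0.0701]
small_button_top 0.75 [206. 183.] [0.5298 0.2394 0.0484]
small_button_top 0.62 [217. 176.] [0.547  0.2004 0.0693]
small_button_top 0.32 [138. 201.] [0.4627 0.4425 0.0943]
cup_a 0.94 [140. 206.] [0.4508 0.4426 0.0743]
cup_a 0.91 [387. 260.] [ 0.2727 -0.3168  0.1118]
cup_a 0.83 [422. 198.] [ 0.4662 -0.4462  0.082 ]
cone 0.69 [320. 179.] [ 0.5446 -0.1277  0.041 ]
cone 0.55 [206. 184.] [0.5265 0.2393 0.04
[... 346 characters left out ...]
] [ 0.5823 -0.0023  0.0093]
panel 0.95 [353. 287.] [0.5586 0.2422 0.0433]
tall_sensor_lens 0.64 [170. 191.] [ 0.4832 -0.2771  0.1731]
low_sensor_lens 0.69 [262. 257.] [ 0.5396 -0.0145  0.0411]
large_button_top 0.47 [370. 279.] [0.5349 0.2794 0.0659]
small_button_top 0.37 [338. 278.] [0.5571 0.1962 0.0691]
cup_a 0.89 [179. 166.] [ 0.3151 -0.3362  0.0463]
cup_a 0.86 [115. 208.] [ 0.5097 -0.4509  0.0582]
cup_a 0.81 [437. 286.] [0.5038 0.447  0.064 ]
cone 0.68 [220. 254.] [ 0.5578 -0.1258  0.0336]
cone 0.19 [174. 196.] [ 0.4862 -0.2695  0.1615]
collar 0.65 [309. 280.] [ 0.5506  0.1247 -0.0011]
collar 0.63 [171. 194.] [ 0.4901 -0.272   0.1711]
thumbscrew 0.41 [234. 225.] [ 0.4509 -0.1214  0.0156]
```

View pics/top.png

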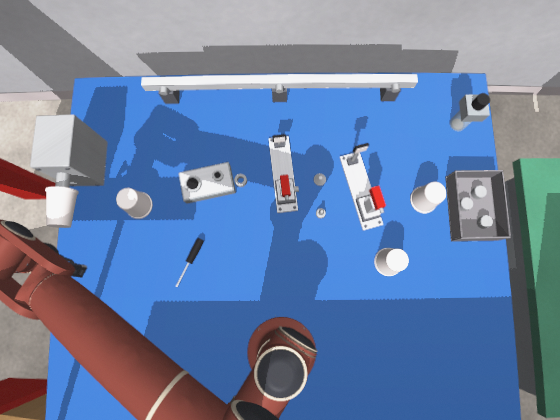

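View pics/scene.png

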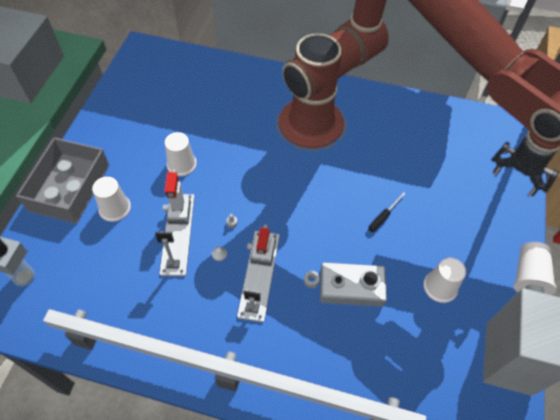

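```bash
python3 - <<'E'
from h import *
np.set_printoptions(precision=4,suppress=True)
for c in ("top","scene"):
    C=np.load(c+".npy"); im=cv2.imread(f"pics/{c}.png").astype(int)
    z=C[...,2]; x=C[...,0]; y=C[...,1]
    def rep(n,m):
        P=C[m][:,:2]
        if len(P)<5: print(c,n,len(P)); return
        r=cv2.minAreaRect(P.astype(np.float32)*1000)
        print(c,n,len(P),"med z",np.median(z[m]),"mean",P.mean(0),"rect",np.round(r[0],1),np.round(r[1],1),round(r[2],1),"bb",P.min(0),P.max(0))
    red=(im[...,2]-im[...,:2].max(-1)>50)
    rep("tallhead",(z>.168)&(z<.19)&red&(y<-.2))
    rep("tallrefl/all>0.15",(z>.165)&(x>.54)&(x<.75)&(abs(y+.27)<.08))
    rep("tallbase",(z>.006)&(z<.018)&(abs(y+.27)<.08)&(x>.3)&(x<.75))
    rep("lowhead",(z>.092)&(z<.115)&red&(abs(y)<.1))
    rep("lowbase",(z>.006)&(z<.018)&(abs(y)<.07)&(x>.35)&(x<.8))
    rep("btnL",(z>.055)&(z<.075)&(abs(y-.284)<.04)&(x>.45)&(x<.62))
    rep("btnS",(z>.055)&(z<.075)&(abs(y-.2)<.035)&(x>.45)&(x<.62))
    dark=im.max(-1)<70
    rep("btnLdark",dark&(z>.055)&(z<.075)&(abs(y-.284)<.04)&(x>.45)&(x<.62))
    rep("btnSdark",dark&(z>.055)&(z<.075)&(abs(y-.2)<.035)&(x>.45)&(x<.62))
    rep("panel",(z>.04)&(z<.053)&(abs(y-.24)<.13)&(x>.4)&(x<.68))
E
```

```text
top tallhead 197 med z 0.1777328669619611 mean [ 0.451  -0.2834] rect [ 451.4 -284. ] [62.9 25.2] 16.5 bb [ 0.4192 -0.3027] [ 0.4824 -0.2653]
top tallrefl/all>0.15 76 med z 0.17987207320713194 mean [ 0.6013 -0.243 ] rect [ 602.3 -243.9] [11.8 42.9] 16.3 bb [ 0.5929 -0.2641] [ 0.6134 -0.2225]
top tallbase 1149 med z 0.012532697976240792 mean [ 0.5172 -0.263 ] rect [ 525.  -269.4] [447.8 159.8] 0.2 bb [ 0.3013 -0.3499] [ 0.749  -0.1901]
top lowhead 172 med z 0.10305451649433828 mean [ 0.508  -0.0161] rect [508.8 -16.1] [62.  25.9] 6.2 bb [ 0.477  -0.0317] [ 0.5394 -0.0012]
top lowbase 1043 med z 0.012550045982318458 mean [ 0.5754 -0.0061] rect [574.6   0.1] [139.8 448.6] 90.0 bb [ 0.3503 -0.0699] [0.7989 0.0699]
top btnL 215 med z 0.06455086024815371 mean [0.526  0.2809] rect [527.5 282.4] [53.7 49.9] 45.1 bb [0.5014 0.2556] [0.5543 0.3084]
top btnS 94 med z 0.06147812233330452 mean [0.553  0.2008] rect [554.  201.4] [31.7 34.1] 46.4 bb [0.5365 0.1856] [0.5704 0.2182]
top btnLdark 87 med z 0.06957105174842759 mean [0.5252 0.2799] rect [525.9 279.9] [30.4 32.5] 26.5 bb [0.5085 0.2643] [
[... 987 characters left out ...]
3 -0.0683] [0.7968 0.066 ]
scene btnL 271 med z 0.06289537494458597 mean [0.5345 0.2797] rect [531.3 279.5] [51.  51.2] 84.3 bb [0.5059 0.2538] [0.5571 0.3056]
scene btnS 114 med z 0.05953973486537012 mean [0.5604 0.1999] rect [558.3 199.8] [34.3 32.7] 85.9 bb [0.5423 0.1824] [0.575  0.2168]
scene btnLdark 101 med z 0.0665634416389802 mean [0.5346 0.2786] rect [533.7 278.6] [29.3 29.4] 65.1 bb [0.5191 0.264 ] [0.5512 0.2926]
scene btnSdark 26 med z 0.06651671720594621 mean [0.5595 0.1996] rect [558.5 199.5] [14.1 11. ] 7.2 bb [0.5512 0.1937] [0.5657 0.2054]
scene panel 1687 med z 0.04466781051684654 mean [0.5473 0.2347] rect [542.9 239.4] [102.2 169.4] 12.6 bb [0.4792 0.1485] [0.6088 0.3316]
```

The top view shows the panel at about (207,182), with the large button at left (193,182). The low station is at (284,173) and the tall one at (362,188). The scene view agrees with this. The two cameras differ by about 4 to 8 mm, so I'll refine with the wrist camera on the way, starting over the panel.

```bash
cat >> h.py <<'E'
from scipy.spatial.transform import Rotation as Ro
def shift(target):
    o=telemetry.get_obs(); R=Ro.from_rotvec(o["tool_rot"]).as_matrix()
    print("t",round(o["t"],2),"pos",np.round(o["tool_pos"],4),"shift",np.round(R.T@(np.array(target)-o["tool_pos"]),4),"yaxis",np.round(R[:,1],3),"xaxis",np.round(R[:,0],3))
def wrist():
    o=telemetry.get_obs(); p=eyes.get_image("wrist"); T=np.eye(4)
    T[:3,:3]=Ro.from_rotvec(o["tool_rot"]).as_matrix(); T[:3,3]=o["tool_pos"]
    p["pose"]=T@p["hand_eye"]; return p
E
python3 - <<'E'
from h import *
shift([.47,.25,.30]); p=wrist(); print(p["hand_eye"])
E
```

```text
t 1.3 pos [0.2695 0.5639 0.25  ] shift [-0.3163 -0.1968 -0.05  ] yaxis [ 0.431  0.902 -0.   ] xaxis [-0.902  0.431  0.   ]
[[-4.30332863e-04 -9.48014041e-01 -3.18228210e-01  8.18366394e-02]
 [ 9.99999515e-01 -1.26200111e-04 -9.76321922e-04  6.37326535e-05]
 [ 8.85406455e-04 -3.18228476e-01  9.48013636e-01 -1.24021337e-01]
 [ 0.00000000e+00  0.00000000e+00  0.00000000e+00  1.00000000e+00]]
```

Emit:
{"fn": "apply_moves", "kwargs": {
  "plan": [
    [0,-0.03,-0.02,-0.02,-0.12],
    [0,-0.07,-0.04,-0.04,-0.24],
    [0,-0.1,-0.06,-0.05,-0.36],
    [0,-0.13,-0.08,-0.05,-0.48],
    [0,-0.16,-0.1,-0.05,-0.6],
    [0,-0.19,-0.12,-0.05,-0.72],
    [0,-0.22,-0.14,-0.05,-0.72],
    [0,-0.25,-0.16,-0.05,-0.72],
    [0,-0.28,-0.18,-0.05,-0.72],
    [0,-0.316,-0.197,-0.05,-0.72],
    [0,-0.316,-0.197,-0.05,-0.72],
    [0,-0.316,-0.197,-0.05,-0.72]
  ]
}}

```text
t: 2.35
tool_pos: [0.4706, 0.2484, 0.3]
tool_rot: [0.423, -3.113, -0.0]
contact_force: [-0.3, 1.3, -0.4]
opening: 0.0
grip_force: 0.0
```

```bash
python3 - <<'E'
from h import *
np.set_printoptions(precision=4,suppress=True)
p=wrist(); cv2.imwrite("pics/w1.png",p["img"]); C=cloud(p); np.save("w1.npy",C)
z=C[...,2];x=C[...,0];y=C[...,1]; dark=p["img"].max(-1)<70
for t in ["large_button_top","small_button_top"]:
    for r in eyes.tip_of(t,p)[:2]:
        u,v=r["point"]; print(t,r["confidence"],r["point"],C[int(v),int(u)])
m=(z>.04)&(z<.053)&(abs(y-.24)<.13)&(x>.4)&(x<.68)
r=cv2.minAreaRect((C[m][:,:2]*1000).astype(np.float32)); print("panel",r,np.median(z[m]))
for n,yy in (("L",.28),("S",.2)):
    m=(z>.060)&(z<.08)&(abs(y-yy)<.034)&(x>.45)&(x<.62)
    r=cv2.minEnclosingCircle((C[m][:,:2]*1000).astype(np.float32)); print(n,m.sum(),r,C[m].mean(0))
shift([.44,-.27,.33])
E
```

```text
large_button_top 0.68 [296.7, 233.2] [0.5272 0.2824 0.0688]
small_button_top 0.69 [215.1, 239.9] [0.5569 0.2013 0.0687]
panel ((539.8687744140625, 240.23805236816406), (100.10184478759766, 170.10614013671875), 11.72072982788086) 0.04651397619497355
L 981 ((528.7802734375, 280.3912353515625), 24.94483757019043) [0.527  0.2811 0.068 ]
S 290 ((553.0365600585938, 202.32652282714844), 15.315567970275879) [0.5539 0.2017 0.0674]
t 2.5 pos [0.4691 0.2506 0.3   ] shift [ 0.1696 -0.4931 -0.0301] yaxis [-0.272  0.962  0.   ] xaxis [-0.962 -0.272  0.   ]
```

View pics/w1.png

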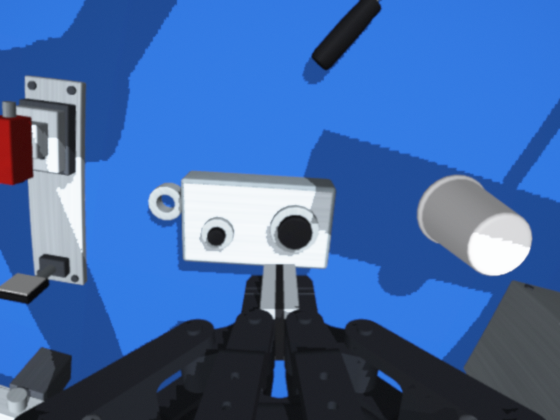

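The wrist view shows the large button at (295,232) and the small one at (216,236), and the panel size and height match the text. The large button is at about (0.528, 0.281). Next I'll move high up to the tall sensor.

Emit:
{"fn": "apply_moves", "kwargs": {
  "plan": [
    [0,0.01,-0.03,-0.03,0],
    [0,0.025,-0.07,-0.03,0],
    [0,0.04,-0.11,-0.03,0],
    [0,0.055,-0.15,-0.03,0],
    [0,0.07,-0.19,-0.03,0],
    [0,0.08,-0.23,-0.03,0],
    [0,0.095,-0.27,-0.03,0],
    [0,0.11,-0.31,-0.03,0],
    [0,0.12,-0.35,-0.03,0],
    [0,0.135,-0.39,-0.03,0],
    [0,0.15,-0.42,-0.03,0],
    [0,0.16,-0.45,-0.03,0]
  ]
}}

```text
t: 3.5
tool_pos: [0.4371, -0.2279, 0.3302]
tool_rot: [-0.431, 3.112, -0.001]
contact_force: [0.6, 0.1, 0.2]
opening: -0.0
grip_force: 0.0
```

Emit:
{"fn": "apply_moves", "kwargs": {
  "plan": [
    [0,0.01,-0.03,0,0],
    [0,0.01,-0.043,0,0],
    [0,0.01,-0.043,0,0],
    [0,0.01,-0.043,0,0]
  ]
}}

```text
t: 3.83
tool_pos: [0.4401, -0.2696, 0.3298]
tool_rot: [0.431, -3.112, -0.002]
contact_force: [0.0, 1.0, 1.1]
opening: -0.0003
grip_force: 0.0
```

```bash
python3 - <<'E'
from h import *
np.set_printoptions(precision=4,suppress=True)
p=wrist(); cv2.imwrite("pics/w2.png",p["img"]); C=cloud(p); np.save("w2.npy",C)
z=C[...,2];x=C[...,0];y=C[...,1]; im=p["img"].astype(int)
for t in ["tall_sensor","tall_sensor_lens"]:
    for r in eyes.tip_of(t,p)[:2]:
        u,v=r["point"]; print(t,r["confidence"],r["point"],C[int(v),int(u)])
red=(im[...,2]-im[...,:2].max(-1)>50)
def rep(n,m):
    r=cv2.minAreaRect((C[m][:,:2]*1000).astype(np.float32)); print(n,m.sum(),np.round(r[0],1),np.round(r[1],1),r[2],np.median(z[m]))
rep("head",red&(z>.168)&(z<.19))
rep("refl",(z>.172)&(z<.19)&(x>.56)&(x<.66)&(abs(y+.24)<.05))
shift([.532,-.2625,.25])
E
```

```text
tall_sensor 0.63 [264.0, 210.1] [ 0.4546 -0.2781  0.1765]
tall_sensor_lens 0.58 [258.6, 237.8] [ 0.4785 -0.2769  0.1772]
head 2425 [ 453.1 -285.1] [63.4 25.5] 15.354793548583984 0.1770596112862745
refl 72 [ 601.4 -226.2] [12.7  5.7] 15.377449989318848 0.18019844066342208
t 3.98 pos [ 0.44   -0.269   0.3301] shift [-0.0902 -0.0189  0.0801] yaxis [-0.273  0.962  0.   ] xaxis [-0.962 -0.273 -0.   ]
```

View pics/w2.png

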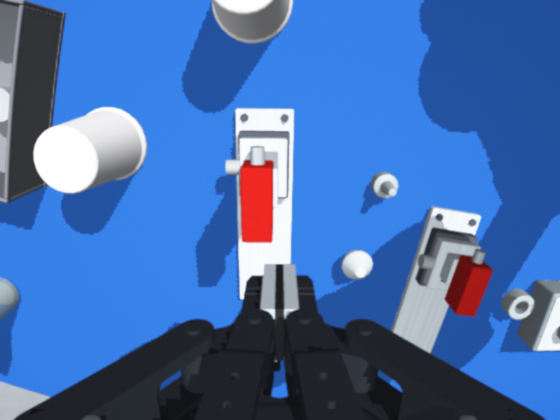

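The view shows the tall sensor's head at (257,202) with its beam running down the image, and the size (63x25 mm) and height (0.177) are right. The lens is at about (0.484, -0.277) with yaw 15.4°. I'm aiming 50 mm out of it, at (0.532, -0.263, 0.16).

Emit:
{"fn": "apply_moves", "kwargs": {
  "plan": [
    [0,-0.03,-0.01,0,0],
    [0,-0.06,-0.02,0,0],
    [0,-0.09,-0.02,0.0,0],
    [0,-0.09,-0.02,0.0,0],
    [0,-0.09,-0.02,0.03,0],
    [0,-0.09,-0.02,0.06,0],
    [0,-0.09,-0.02,0.08,0],
    [0,-0.09,-0.02,0.1,0],
    [0,-0.09,-0.02,0.1,0],
    [0,-0.09,-0.02,0.1,0]
  ]
}}

```text
t: 4.82
tool_pos: [0.5309, -0.2642, 0.2292]
tool_rot: [0.431, -3.11, -0.003]
contact_force: [-0.4, -0.3, 0.7]
opening: -0.0
grip_force: 0.0
```

```bash
python3 - <<'E'
from h import *
shift([.532,-.2634,.16])
p=wrist(); C=cloud(p); im=p["img"].astype(int); z=C[...,2]
m=(im[...,2]-im[...,:2].max(-1)>50)&(z>.168)&(z<.19)&(C[...,1]<-.2)
r=cv2.minAreaRect((C[m][:,:2]*1000).astype(np.float32)); print(r)
s=eyes.get_image("scene"); cv2.imwrite("pics/s2.png",cv2.resize(s["img"][120:320,80:300],None,fx=3,fy=3))
E
```

```text
t 4.82 pos [ 0.5309 -0.2642  0.2292] shift [-0.0014  0.0004  0.0692] yaxis [-0.272  0.962  0.002] xaxis [-0.962 -0.272  0.002]
((453.36688232421875, -284.71612548828125), (63.69484329223633, 25.581083297729492), 14.765786170959473)
```

View pics/s2.png

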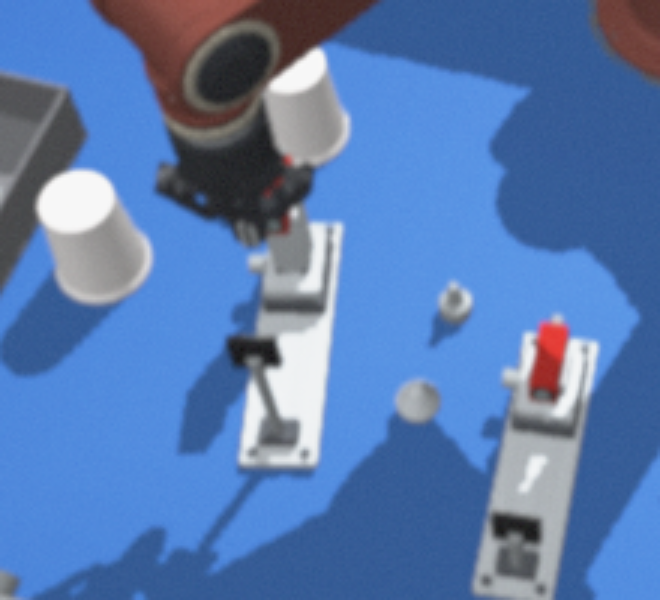

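The fingertips, at (245,232) in the crop, sit above the gap between the head and the reflector, which are clear. I'm lowering now to dwell.

Emit:
{"fn": "apply_moves", "kwargs": {
  "plan": [
    [0,-0.001,0,0.02,0],
    [0,-0.001,0,0.04,0],
    [0,-0.001,0,0.055,0],
    [0,-0.001,0,0.069,0],
    [0,-0.001,0,0.069,0],
    [0,-0.001,0,0.069,0],
    [0,-0.001,0,0.069,0],
    [0,-0.001,0,0.069,0],
    [0,-0.001,0,0.069,0],
    [0,-0.001,0,0.069,0],
    [0,-0.001,0,0.069,0],
    [0,-0.001,0,0.069,0]
  ]
}}

```text
t: 5.92
tool_pos: [0.5326, -0.2654, 0.1613]
tool_rot: [-0.429, 3.112, -0.0]
contact_force: [-0.0, 0.7, 0.6]
opening: -0.0
grip_force: 0.0
```

Emit:
{"fn": "apply_moves", "kwargs": {
  "plan": [
    [0,0,0,0,0],
    [0,0,0,0,0],
    [0,0,0,0,0],
    [0,0,0,0,0],
    [0,0,0,0,0],
    [0,0,0,0,0],
    [0,0,0,0,0],
    [0,0,0,0,0],
    [0,0,0,0,0],
    [0,0,0,0,0],
    [0,0,0,0,0],
    [0,0,0,0,0]
  ]
}}

```text
t: 6.92
tool_pos: [0.5325, -0.2653, 0.161]
tool_rot: [0.429, -3.112, -0.0]
contact_force: [0.8, 0.5, -0.7]
opening: 0.0003
grip_force: 0.0
```

Emit:
{"fn": "apply_moves", "kwargs": {
  "plan": [
    [0,0,0,0,0],
    [0,0,0,0,0],
    [0,0,0,0,0],
    [0,0,0,0,0],
    [0,0,0,0,0],
    [0,0,0,0,0],
    [0,0,0,0,0],
    [0,0,0,0,0],
    [0,0,0,0,0],
    [0,0,0,0,0],
    [0,0,0,0,0],
    [0,0,0,0,0]
  ]
}}

```text
t: 7.92
tool_pos: [0.5325, -0.2653, 0.161]
tool_rot: [-0.429, 3.112, -0.0]
contact_force: [-0.4, 0.1, 0.1]
opening: 0.0003
grip_force: 0.0
```

```bash
python3 - <<'E'
from h import *
shift([.484,-.2766,.16]); s=eyes.get_image("scene"); cv2.imwrite("pics/s3.png",cv2.resize(s["img"][140:300,100:280],None,fx=3,fy=3))
E
```

```text
t 7.92 pos [ 0.5325 -0.2653  0.161 ] shift [0.0498 0.0023 0.001 ] yaxis [-0.271  0.963 -0.   ] xaxis [-0.963 -0.271 -0.   ]
```

View pics/s3.png

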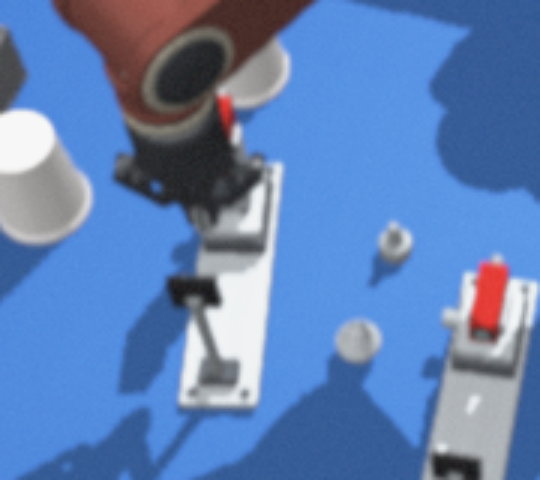

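The tip is on the beam, 50 mm out of the lens and within 3 mm of centre. It has held for about 2.5 s; I'll add a short margin, then lift.

Emit:
{"fn": "apply_moves", "kwargs": {
  "plan": [
    [0,0,0.002,0,0],
    [0,0,0.002,0,0],
    [0,0,0.002,0,0],
    [0,0,0.002,0,0],
    [0,0,0.002,0,0],
    [0,0,0.002,-0.03,0],
    [0,0,0.002,-0.07,0],
    [0,0,0.002,-0.11,0],
    [0,0,0.002,-0.15,0],
    [0,0,0.002,-0.17,0],
    [0,0,0.002,-0.17,0],
    [0,0,0.002,-0.17,0]
  ]
}}

```text
t: 8.97
tool_pos: [0.5325, -0.2638, 0.3332]
tool_rot: [-0.429, 3.109, -0.004]
contact_force: [-0.8, 0.2, -1.0]
opening: 0.0003
grip_force: 0.0
```

Emit:
{"fn": "apply_moves", "kwargs": {
  "plan": [
    [0,-0.01,0.03,0,0],
    [0,-0.02,0.07,0,0],
    [0,-0.03,0.11,0,0],
    [0,-0.04,0.15,0,0],
    [0,-0.05,0.19,0,0],
    [0,-0.06,0.23,0,0],
    [0,-0.07,0.27,0,0],
    [0,-0.08,0.31,0,0],
    [0,-0.09,0.35,0,0],
    [0,-0.1,0.385,0,0],
    [0,-0.11,0.42,0,0],
    [0,-0.12,0.45,0,0]
  ]
}}

```text
t: 9.97
tool_pos: [0.5242, 0.2045, 0.3281]
tool_rot: [0.431, -3.108, 0.0]
contact_force: [0.6, 0.0, 0.3]
opening: 0.0
grip_force: 0.0
```

```bash
python3 - <<'E'
from h import *
shift([.528,.281,.33]); shift([.528,.281,.16])
E
```

```text
t 9.97 pos [0.5242 0.2045 0.3281] shift [-0.0245  0.0726 -0.002 ] yaxis [-0.272  0.962  0.   ] xaxis [-0.962 -0.272  0.004]
t 9.97 pos [0.5242 0.2045 0.3281] shift [-0.0252  0.0725  0.168 ] yaxis [-0.272  0.962  0.   ] xaxis [-0.962 -0.272  0.004]
```

Emit:
{"fn": "apply_moves", "kwargs": {
  "plan": [
    [0,-0.013,0.036,0,0],
    [0,-0.025,0.073,0,0],
    [0,-0.025,0.073,0,0],
    [0,-0.025,0.073,0,0],
    [0,-0.025,0.073,0.03,0],
    [0,-0.025,0.073,0.06,0],
    [0,-0.025,0.073,0.1,0],
    [0,-0.025,0.073,0.14,0],
    [0,-0.025,0.073,0.17,0],
    [0,-0.025,0.073,0.17,0],
    [0,-0.025,0.073,0.17,0],
    [0,-0.025,0.073,0.17,0]
  ]
}}

```text
t: 10.97
tool_pos: [0.5309, 0.2789, 0.1627]
tool_rot: [-0.428, 3.11, 0.0]
contact_force: [0.4, 0.5, 0.8]
opening: -0.0002
grip_force: 0.0
```

```bash
python3 - <<'E'
from h import *
np.set_printoptions(precision=4,suppress=True)
shift([.528,.281,.16]); p=wrist(); cv2.imwrite("pics/w3.png",p["img"]); C=cloud(p)
z=C[...,2];x=C[...,0];y=C[...,1]
for r in eyes.tip_of("large_button_top",p)[:2]:
    u,v=r["point"]; print(r["confidence"],r["point"],C[int(v),int(u)])
d=p["img"].max(-1)<70
m=(z>.055)&(z<.08)&(abs(y-.28)<.034)&(abs(x-.528)<.04)
for q in (m,m&d): print(q.sum(),cv2.minEnclosingCircle((C[q][:,:2]*1000).astype(np.float32)),np.percentile(z[q],[5,50,95]))
E
```

```text
t 10.97 pos [0.5309 0.2789 0.1627] shift [0.0022 0.0028 0.0027] yaxis [-0.27   0.963  0.   ] xaxis [-0.963 -0.27  -0.002]
0.77 [283.8, 216.7] [0.5269 0.2803 0.0672]
4745 ((528.4251708984375, 281.7819519042969), 27.02216148376465) [0.0576 0.0667 0.0693]
2464 ((527.9065551757812, 281.2514953613281), 18.517133712768555) [0.0661 0.0685 0.0696]
```

View pics/w3.png

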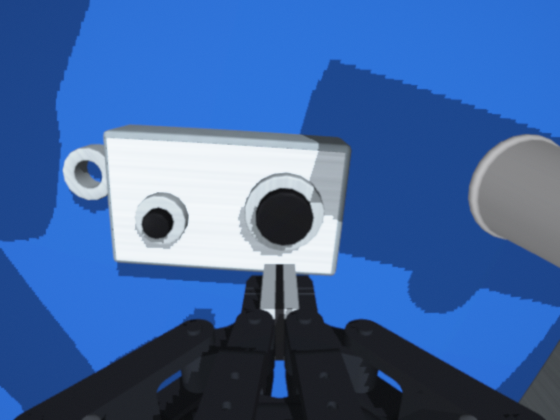

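The view confirms the large button at (284,217), centre (0.528, 0.2815), radius 18.5 mm. I'll approach and then press in small steps, watching the force.

Emit:
{"fn": "apply_moves", "kwargs": {
  "plan": [
    [0,0.002,0.003,0,0],
    [0,0.002,0.003,0.02,0],
    [0,0.002,0.003,0.04,0],
    [0,0.002,0.003,0.06,0],
    [0,0.002,0.003,0.068,0],
    [0,0.002,0.003,0.068,0],
    [0,0.002,0.003,0.068,0],
    [0,0.002,0.003,0.068,0]
  ]
}}

```text
t: 11.73
tool_pos: [0.5284, 0.2822, 0.0951]
tool_rot: [-0.429, 3.109, 0.001]
contact_force: [-0.1, -0.7, 0.2]
opening: -0.0
grip_force: 0.0
```

Emit:
{"fn": "apply_moves", "kwargs": {
  "plan": [
    [0,0,0,0.004,0],
    [0,0,0,0.007,0],
    [0,0,0,0.01,0],
    [0,0,0,0.01,0],
    [0,0,0,0.01,0]
  ]
}}

```text
t: 12.15
tool_pos: [0.528, 0.282, 0.0839]
tool_rot: [-0.429, 3.11, 0.001]
contact_force: [1.5, 0.3, 2.6]
opening: -0.0002
grip_force: 1.6
```

Emit:
{"fn": "apply_moves", "kwargs": {
  "plan": [
    [0,0,0,0.002,0],
    [0,0,0,0.003,0],
    [0,0,0,0.003,0],
    [0,0,0,0.003,0]
  ]
}}

```text
t: 12.48
tool_pos: [0.528, 0.282, 0.0812]
tool_rot: [-0.429, 3.11, 0.001]
contact_force: [0.0, 0.0, 6.5]
opening: -0.0001
grip_force: 3.3
```

Emit:
{"fn": "apply_moves", "kwargs": {
  "plan": [
    [0,0,0,0.001,0],
    [0,0,0,0.002,0],
    [0,0,0,0.002,0],
    [0,0,0,0.002,0]
  ]
}}

```text
t: 12.82
tool_pos: [0.5281, 0.282, 0.0811]
tool_rot: [-0.429, 3.111, 0.0]
contact_force: [-4.5, -1.8, 15.3]
opening: 0.0001
grip_force: 7.9
```

The tool stopped at 15 N with no further travel, so the button is fully down. Releasing it now.

Emit:
{"fn": "apply_moves", "kwargs": {
  "plan": [
    [0,0,0,-0.01,0],
    [0,0,0,-0.03,0],
    [0,0,0,-0.06,0],
    [0,0,0,-0.1,0],
    [0,0,0,-0.14,0],
    [0,0,0,-0.17,0],
    [0,0,0,-0.17,0],
    [0,0,0,-0.17,0],
    [0,0,0,-0.17,0],
    [0,0,0,-0.17,0],
    [0,0,0,-0.17,0],
    [0,0,0,-0.17,0]
  ]
}}

```text
t: 13.82
tool_pos: [0.5264, 0.2814, 0.2459]
tool_rot: [0.429, -3.109, 0.001]
contact_force: [-0.1, -0.5, 0.4]
opening: -0.0
grip_force: 0.0
```

```bash
python3 - <<'E'
from h import *
o=telemetry.get_obs(); print(o["tool_pos"],o["contact_force"])
p=wrist(); C=cloud(p); z=C[...,2];x=C[...,0];y=C[...,1]
d=(p["img"].max(-1)<70)&(z>.055)&(z<.08)&(abs(x-.54)<.04)
for n,yy in (("L",.281),("S",.2)): print(n,np.percentile(z[d&(abs(y-yy)<.03)],[5,50,95]))
E
```

```text
[0.526432   0.28135492 0.24590301] [-0.14383583 -0.4626878   0.397973  ]
L [0.06685776 0.06858154 0.06979285]
S [0.06337738 0.0684135  0.0695596 ]
```

Both buttons are back up and the arm is clear.

```bash
python3 -c "
from station import ctrl; print(ctrl.finish_job())"
```

```text
the job is handed in; nothing more can be done
None
```

The job is handed in: the tool dwelt in front of the tall sensor's lens for over 2 s, then the large button was pressed right down and came back up; no unintended contact showed in the readings, though the hand-in returned no verdict.

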